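# Find the free tilting lid on the craft chest and push it open

### The job

The plywood chest on the craft table has four identical tilting lids; three are blocked by full compartments and only one is free. With the fingertips, press gently on the dark pad at the front of one lid after another until you find the one that rocks, then push its front edge down into the chest until that lid is fully open, and leave it open. Pick nothing up, and leave the jar, cup and brush pot standing where they are.

Things in the scene. Friction and masses are not known exactly. Their poses are not given: they have to be found in the camera images.
- chest: Plywood chest fixed to the table, 122 mm (its x, front to back) by 384 mm (its y, left to right) by 90 mm high, walls and dividers 8 mm thick, with four compartments in a row along its y, each covered by a lid flush with the rim. Origin: centre of its underside, at table height; its x points away from the robot side, z up. The lid centres lie at y = +141, +47, -47, -141 mm in its frame, x = 0, tops at z = 90 mm.
- lid1_pad (a point): Centre of the thin dark rubber pad (14 x 44 mm, under 1 mm proud) on top of the first (far left, +y end) lid, counted from the robot's left; moves with the lid. The plywood lid is 100 mm (front to back) x 80 mm x 8 mm thick with a 3 mm gap all round (filled by a soft dark seal on the chest that offers no resistance), and pivots on a level pin across its middle; the pad's centre is 32 mm in front of (robot side of) the pin and 18 mm behind the lid's front edge.
- lid1 (a joint): Tilt of that first (far left, +y end) lid in rad: 0 level and flush, growing as its front (pad) edge goes down into the chest, stop at 0.9 (fully open). It cannot tilt the other way. No spring: the pin is stiff (about 2 N on the pad moves a free lid) and the lid stays where it is left. A lid over a full compartment gives only 1 to 2 mm (about 0.04 rad) at the pad and then is solid; under the free lid nothing is in the way for the whole tilt.
- lid2_pad (a point): Centre of the thin dark rubber pad (14 x 44 mm, under 1 mm proud) on top of the second lid, counted from the robot's left; moves with the lid. The plywood lid is 100 mm (front to back) x 80 mm x 8 mm thick with a 3 mm gap all round (filled by a soft dark seal on the chest that offers no resistance), and pivots on a level pin across its middle; the pad's centre is 32 mm in front of (robot side of) the pin and 18 mm behind the lid's front edge.
- lid2 (a joint): Tilt of that second lid in rad: 0 level and flush, growing as its front (pad) edge goes down into the chest, stop at 0.9 (fully open). It cannot tilt the other way. No spring: the pin is stiff (about 2 N on the pad moves a free lid) and the lid stays where it is left. A lid over a full compartment gives only 1 to 2 mm (about 0.04 rad) at the pad and then is solid; under the free lid nothing is in the way for the whole tilt.
- lid3_pad (a point): Centre of the thin dark rubber pad (14 x 44 mm, under 1 mm proud) on top of the third lid, counted from the robot's left; moves with the lid. The plywood lid is 100 mm (front to back) x 80 mm x 8 mm thick with a 3 mm gap all round (filled by a soft dark seal on the chest that offers no resistance), and pivots on a level pin across its middle; the pad's centre is 32 mm in front of (robot side of) the pin and 18 mm behind the lid's front edge.
- lid3 (a joint): Tilt of that third lid in rad: 0 level and flush, growing as its front (pad) edge goes down into the chest, stop at 0.9 (fully open). It cannot tilt the other way. No spring: the pin is stiff (about 2 N on the pad moves a free lid) and the lid stays where it is left. A lid over a full compartment gives only 1 to 2 mm (about 0.04 rad) at the pad and then is solid; under the free lid nothing is in the way for the whole tilt.
- lid4_pad (a point): Centre of the thin dark rubber pad (14 x 44 mm, under 1 mm proud) on top of the fourth (far right, -y end) lid, counted from the robot's left; moves with the lid. The plywood lid is 100 mm (front to back) x 80 mm x 8 mm thick with a 3 mm gap all round (filled by a soft dark seal on the chest that offers no resistance), and pivots on a level pin across its middle; the pad's centre is 32 mm in front of (robot side of) the pin and 18 mm behind the lid's front edge.
- lid4 (a joint): Tilt of that fourth (far right, -y end) lid in rad: 0 level and flush, growing as its front (pad) edge goes down into the chest, stop at 0.9 (fully open). It cannot tilt the other way. No spring: the pin is stiff (about 2 N on the pad moves a free lid) and the lid stays where it is left. A lid over a full compartment gives only 1 to 2 mm (about 0.04 rad) at the pad and then is solid; under the free lid nothing is in the way for the whole tilt.
- jar: Loose paint jar, 54 mm across, 62 mm tall, green cap, standing behind the chest; origin at the centre of its base.
- cup: Loose red plastic cup, 60 mm across, 75 mm tall, standing beyond one end of the chest; origin at the centre of its base.
- brush_pot: Loose white ceramic pot, 64 mm across, 85 mm tall, with three brushes that reach up to 180 mm, standing beyond the other end of the chest; origin at the centre of its base.

How it is judged:
By the outcome, as a careful person would: the job done as asked, in the order asked, and still so for the second after the job is handed in, with the robot touching nothing.
It also fails if it takes over 42 s, if anything falls off the work surface, if the arm or the gripper's body presses on something with over 40 N, if the wrist force passes 120 N, or if a joint passes its speed limit or range.

### The arm

A 6-joint arm with a two-finger parallel gripper is mounted at the origin on the work surface. World frame = base frame: x ahead of the robot, y to its left, z up, the work surface at z = 0. Lengths are in m, angles in rad, forces in N, time in s.
With the tool pointing down it reaches from about 0.425 to 0.925 m from the base axis. Payload 12.5 kg.
Tool frame: the origin (TCP) lies at the very end of the fingers, on their centre line; the grasp point (between the pads) lies 19 mm behind it; z points along the fingers, y is the direction in which the jaws open and shut (so a half turn about z gives the same grasp; the last joint's range is limited). The gripper opens to 85 mm and grips with 20 to 120 N. Pads are 22 mm wide; open, the fingers measure 114 mm over their backs; the gripper's body (76 mm by 85 mm) begins 54 mm behind the grasp point. The pads swing forward as they close: fully open they stand 13 mm farther back than shut.
Start: joints at [1.225, 0.491, 1.559, -0, 1.092, -0.106], TCP at [0.148, 0.607, 0.231] pointing down, gripper open.
Joint ranges: [-3.1, 3.1], [-0.84, 2.19], [0.05, 2.79], [-1.13, 4.28], [0.06, 2.93], [-2.69, 2.69]. Speed limits (rad/s): [2.22, 2.22, 2.79, 3.14, 3.14, 3.14].

### API

Orientations are given as a unit quaternion [w, x, y, z].
In Python, from workcell import bot gives the robot as it stands. The module is installed in compiled form; this text tells all that it offers.
- The arm moves only by the shell command python3 -m jog 'ROWS'. ROWS is JSON, one flat list of numbers, 5 for each row, row after row: the opening in per cent of the stroke, from 0 (shut) to 100 (fully open), then the shift along the tool's x, y, z in units of 30 mm (1.0 is 30 mm), then the turn about the tool's z in units of 5 degrees (1.0 is 5 degrees). A call has 1 to 12 rows; each row is the pose to reach, as a shift and turn from the pose commanded when the call began, along the tool's axes at that moment; what a row does not reach only later rows make up. A row lasts 1/10 s, in which the tool goes at most 50 mm and 8.59 degrees, less where a joint would pass 70% of its speed; a pose out of reach is approached as far as the arm can. A call with a gripper value outside its range is refused whole. The fingers move at their own pace and stop on an object; the grip force is fixed at half the most. Time passes only in rows, so rows that repeat a pose let the fingers close. It gives the time, the measured TCP pose, the force and the opening at its end, in the units of the state.
- bot.sense(): the state, without advancing time (a new reading comes with each control period).
- bot.get_image(name): name is "side" or "top" or "wrist"; returns (picture, depth): 384x512x3 uint8, red, green, blue; 384x512 float32, m along the optical axis (not along the pixel's ray), 0 where there is no reading.
- bot.camera_info(name): a dict with "intrinsics" (3x3 intrinsics, pixels), "T" (4x4, takes a point from camera to world coordinates). Camera axes: x right, y down, z forward; pixel columns grow to the right and rows downward; lengths in m; the calibration is good to about 2 mm. A picture is of the moment at which its call begins: read the wrist's pose just before it. camera_info takes no time and is no camera call; for the wrist camera it gives the pose at the moment of the call.
- bot.hand_in(): hands the job in, once; it reports no verdict.
Trained networks look in the newest picture that a camera, given by its name, has taken for a name from the list of things; names that differ only in an ending like _2 or _b are one class to them, and where a whole thing is asked for, a point or a joint stands for the part that bears it (a point fixed in the world has none). Each returns a list of dicts, best first, with "confidence" (0 to 1); they miss things now and then, are a little off and sometimes report something else, mostly with a low value. They report only what shows in the picture. A call takes as long as a camera call.
- bot.trace(camera, query): "pixels" (384x512 bool, what is visible of it) and "pixel" ([column, row] in pixels, amid what is visible of it).
- bot.place_of(camera, query): "pixel" ([column, row] in pixels: a listed point, or the origin of a listed thing).
The state is a dict: "time_s": time; "joints": joint angles; "dq": joint speeds; "tau": joint torques, N m; "position": TCP position; "orientation": TCP orientation; "ft_force": force on the tool from outside, world axes, zero at the start; "ft_torque": the same for the moment, N m; "opening": opening from 0.0 (shut) to 1.0 (fully open).
Only numpy, scipy, OpenCV 4.12 (cv2) and the standard library are available. Lean on these libraries where they do the work, as an engineer would, in place of code of your own. Each camera call takes 0.05 s, during which the arm holds its last target. There are 200 camera calls.

## Working session

There is one attempt and no reset: what is moved stays moved. The work goes in short steps, Python scripts to look and compute and a shell command to move; the robot and the scene stay as the last step left them, time stands still between calls to the robot, and variables do not carry over. Pictures are saved under pics/ and viewed, about 8 in all and at most 12, crops included, and the job is handed in when it is done.

```bash
mkdir -p pics; cat > h.py <<'E'
import numpy as np, cv2
from workcell import bot
from scipy.spatial.transform import Rotation as R
def pt(cam,px,d):
    c=bot.camera_info(cam);K=np.array(c["intrinsics"]);T=np.array(c["T"])
    u,v=px;x=int(round(u));y=int(round(v))
    z=np.median([a for a in d[max(0,y-1):y+2,max(0,x-1):x+2].ravel() if a>0] or [0])
    p=np.linalg.inv(K)@[u,v,1]*z
    return (T@np.r_[p,1])[:3]
def Rm(s): 
    w,x,y,z=s["orientation"];return R.from_quat([x,y,z,w]).as_matrix()
E
python3 - <<'E'
from h import *
s=bot.sense();print(s["position"],s["ft_force"],s["time_s"]);print(Rm(s).round(3))
im={}
for c in("top","side"):
    p,d=bot.get_image(c);im[c]=p
    for q in["chest","lid1_pad","lid2_pad","lid3_pad","lid4_pad","jar","cup","brush_pot"]:
        for r in bot.place_of(c,q)[:4]:
            print(c,q,round(r["confidence"],2),np.round(r["pixel"]),pt(c,r["pixel"],d).round(3))
cv2.imwrite("pics/a.png",cv2.resize(np.vstack([im["top"],im["side"]])[:,:,::-1],(400,600)))
E
```

```text
[0.14833481 0.60690449 0.2307032 ] [-0.03371498  0.32996049  0.60050682] 0.0
[[-0.971  0.238 -0.   ]
 [ 0.238  0.971 -0.001]
 [ 0.    -0.001 -1.   ]]
top chest 0.44 [235. 226.] [0.536 0.072 0.09 ]
top chest 0.16 [422. 230.] [ 0.538 -0.329  0.008]
top lid1_pad 0.92 [232. 226.] [0.536 0.078 0.089]
top lid2_pad 0.65 [280. 226.] [ 0.535 -0.017  0.089]
top lid3_pad 0.73 [330. 226.] [ 0.536 -0.116  0.09 ]
top lid4_pad 0.7 [378. 227.] [ 0.533 -0.213  0.09 ]
top jar 0.57 [305. 170.] [ 0.658 -0.072  0.062]
top cup 0.66 [186. 238.] [0.522 0.182 0.004]
top brush_pot 0.74 [422. 229.] [ 0.54  -0.329  0.007]
side chest 0.55 [290. 212.] [0.534 0.072 0.09 ]
side chest 0.43 [301. 188.] [ 0.539 -0.024  0.09 ]
side lid1_pad 0.8 [290. 214.] [0.533 0.076 0.09 ]
side lid2_pad 0.68 [304. 188.] [ 0.533 -0.024  0.089]
side lid3_pad 0.78 [311. 171.] [ 0.54  -0.106  0.09 ]
side lid3_pad 0.49 [328. 166.] [ 0.51  -0.148  0.088]
side lid4_pad 0.69 [322. 156.] [ 0.533 -0.193  0.089]
side jar 0.78 [251. 203.] [0.61  0.066 0.089]
side cup 0.71 [276. 297.] [0.512 0.205 0.018]
side brush_pot 0.96 [328. 164.] [ 0.512 -0.155  0.089]
```

View pics/a.png

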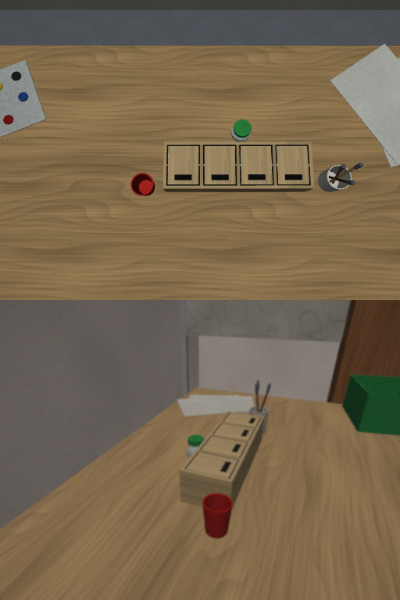

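The view shows the chest with dark pads on its robot side: in the halved top picture they are at about (182,177), (220,177), (257,177) and (294,177). The cup is beyond the left end, the brush pot beyond the right, and the jar behind. Next I'll refine the pad centres and the chest yaw.

```bash
python3 - <<'E'
from h import *
p,d=bot.get_image("top");g=p.max(2)
m=((g<50)).astype(np.uint8);m[:215]=0;m[236:]=0
m=cv2.morphologyEx(m,cv2.MORPH_OPEN,np.ones((3,3)))
n,l,st,ce=cv2.connectedComponentsWithStats(m)
P=[]
for i in range(1,n):
    w=pt("top",ce[i],d);print(st[i],ce[i].round(1),w.round(4))
bot.place_of
# chest rim from depth
c=bot.camera_info("top");K=np.array(c["intrinsics"]);T=np.array(c["T"])
v,u=np.mgrid[:384,:512];X=(np.linalg.inv(K)@np.stack([u.ravel(),v.ravel(),np.ones(u.size)]))*d.ravel()
W=(T[:3,:3]@X+T[:3,3:]).T
ok=(abs(W[:,2]-.09)<.008)&(W[:,0]>.45)&(W[:,0]<.65)&(W[:,1]<.15)&(W[:,1]>-.285)
r=cv2.minAreaRect(W[ok][:,:2].astype(np.float32)*1000);print(r)
hi=W[(W[:,2]>.1)&(W[:,2]<.19)&(W[:,0]>.4)&(W[:,0]<.75)&(abs(W[:,1])<.45)]
print(hi.min(0),hi.max(0))
E
```

```text
[432 215   6   7  24] [434.5 217.8] [ 0.5454 -0.3095  0.1355]
[318 223  22   7 150] [328.3 226.1] [ 0.5354 -0.1137  0.0904]
[365 223  22   7 152] [375.5 226. ] [ 0.5357 -0.2079  0.0891]
[170 224  17  12 120] [177.3 229.6] [0.5351 0.1966 0.035 ]
[224 224  21   6 126] [234.  226.5] [0.5345 0.0744 0.0892]
[271 224  22   6 130] [281.3 226.5] [ 0.5345 -0.02    0.0895]
[428 225  21  11  82] [438.1 230.6] [ 0.5234 -0.3222  0.1153]
((566.9491577148438, -66.78761291503906), (122.96316528320312, 384.58819580078125), 0.13225948810577393)
[ 0.50777557 -0.34946422  0.10089454] [ 0.55753219 -0.29896396  0.18142436]
```

```bash
python3 -m jog '[0,-16.76,-14.18,1.5,-2.76, 0,-16.76,-14.18,1.5,-2.76, 0,-16.76,-14.18,1.5,-2.76, 0,-16.76,-14.18,1.5,-2.76, 0,-16.76,-14.18,1.5,-2.76, 0,-16.76,-14.18,1.5,-2.76, 0,-16.76,-14.18,1.5,-2.76, 0,-16.76,-14.18,1.5,-2.76, 0,-16.76,-14.18,1.5,-2.76, 0,-16.76,-14.18,1.5,-2.76, 0,-16.76,-14.18,1.5,-2.76, 0,-16.76,-14.18,1.5,-2.76]'; python3 - <<'E'
from h import *
s=bot.sense();A=Rm(s);print(A.round(3),s["position"])
print(A.T@(np.array([.535,.074,.13])-s["position"])/.03)
E
```

```text
time_s: 2.15
position: [0.5015, 0.1211, 0.1905]
orientation: [0.0, -0.0, 1.0, 0.0]
ft_force: [0.3, 1.0, -0.8]
opening: 0.001
[[-1.    -0.001  0.001]
 [-0.001  1.     0.   ]
 [-0.001  0.    -1.   ]] [0.50153734 0.1210852  0.19050022]
[-1.11286848 -1.57086686  2.01702563]
```

```bash
python3 -m jog '[0,-1.13,-1.57,2.0,0, 0,-1.13,-1.57,2.0,0, 0,-1.13,-1.57,2.8,0, 0,-1.13,-1.57,2.8,0, 0,-1.13,-1.57,2.8,0]'; python3 - <<'E'
from h import *
s=bot.sense();print(s["position"],s["ft_force"],s["joints"])
E
```

```text
time_s: 2.65
position: [0.5344, 0.0761, 0.1067]
orientation: [-0.0, -0.001, 1.0, 0.0]
ft_force: [0.2, 0.2, 0.2]
opening: -0.003
[0.5344384  0.07612632 0.10673731] [0.21696747 0.22306093 0.15624758] [ 1.90512464e-02  5.36303757e-01  1.89273049e+00  1.88090882e-04
  7.13059154e-01 -1.55306143e+00]
```

```bash
python3 -m jog '[0,0,0,0.45,0,0,0,0,0.5,0,0,0,0,0.5,0]'; python3 -m jog '[0,0,0,0.05,0,0,0,0,0.05,0]';python3 -m jog '[0,0,0,0.05,0,0,0,0,0.05,0]'
```

```text
time_s: 2.95
position: [0.5346, 0.0764, 0.0924]
orientation: [0.001, -0.001, 1.0, 0.0]
ft_force: [-0.2, -0.2, 0.0]
opening: 0.0
time_s: 3.15
position: [0.5347, 0.0762, 0.0905]
orientation: [0.0, -0.001, 1.0, 0.0]
ft_force: [0.3, 0.1, 0.2]
opening: -0.002
time_s: 3.35
position: [0.5345, 0.0761, 0.0889]
orientation: [0.0, -0.001, 1.0, 0.0]
ft_force: [-1.8, 1.5, 6.0]
opening: 0.002
```

```bash
python3 -m jog '[0,0,0,0.05,0,0,0,0,0.05,0]'; python3 -m jog '[0,0,0,0.04,0,0,0,0,0.04,0]'
```

```text
time_s: 3.55
position: [0.5346, 0.0761, 0.0886]
orientation: [0.001, -0.001, 1.0, 0.0]
ft_force: [-6.3, 0.9, 22.1]
opening: 0.004
time_s: 3.75
position: [0.5347, 0.0761, 0.0885]
orientation: [0.001, -0.001, 1.0, 0.0]
ft_force: [-10.9, -0.5, 36.8]
opening: 0.001
```

Lid 1 is solid: it stopped at z = 0.0885 with the force at 37 N. On to lid 2.

```bash
python3 -m jog '[0,0,0,-0.7,0, 0,0,-1.6,-0.7,0, 0,0,-3.2,-0.7,0, 0,0,-3.2,-0.7,0, 0,0,-3.2,-0.2,0, 0,0,-3.2,-0.2,0]'; for i in 1 2; do python3 -m jog '[0,0,0,0.05,0,0,0,0,0.05,0]';done;  python3 -m jog '[0,0,0,0.03,0,0,0,0,0.03,0]'
```

```text
time_s: 4.35
position: [0.5339, -0.02, 0.0906]
orientation: [-0.001, -0.0, 1.0, 0.0]
ft_force: [0.2, 0.5, 0.3]
opening: -0.003
time_s: 4.55
position: [0.5346, -0.0195, 0.0904]
orientation: [0.0, -0.001, 1.0, 0.0]
ft_force: [0.6, -0.2, 0.2]
opening: 0.005
time_s: 4.75
position: [0.5346, -0.0197, 0.089]
orientation: [0.0, -0.001, 1.0, 0.0]
ft_force: [-1.0, 1.1, 0.8]
opening: -0.002
time_s: 4.95
position: [0.5347, -0.0197, 0.0888]
orientation: [0.0, -0.001, 1.0, 0.0]
ft_force: [-3.6, 3.4, 13.1]
opening: -0.003
```

```bash
python3 -m jog '[0,0,0,0.04,0,0,0,0,0.04,0]'
```

```text
time_s: 5.15
position: [0.5347, -0.0197, 0.0886]
orientation: [0.001, -0.001, 1.0, 0.0]
ft_force: [-7.5, 2.9, 26.0]
opening: -0.001
```

Lid 2 is solid too (26 N, no movement). On to lid 3.

```bash
python3 -m jog '[0,0,0,-0.7,0, 0,0,-1.6,-0.7,0, 0,0,-3.14,-0.7,0, 0,0,-3.14,-0.7,0, 0,0,-3.14,-0.15,0, 0,0,-3.14,-0.15,0]'; for i in 1 2; do python3 -m jog '[0,0,0,0.05,0,0,0,0,0.05,0]';done;  python3 -m jog '[0,0,0,0.04,0,0,0,0,0.04,0]'
```

```text
time_s: 5.75
position: [0.534, -0.1141, 0.0899]
orientation: [-0.001, -0.0, 1.0, 0.0]
ft_force: [-1.2, -0.1, 0.1]
opening: -0.004
time_s: 5.95
position: [0.5348, -0.1137, 0.0898]
orientation: [0.0, -0.001, 1.0, 0.0]
ft_force: [-0.7, -0.1, 0.6]
opening: -0.006
time_s: 6.15
position: [0.5348, -0.1139, 0.0884]
orientation: [0.0, -0.001, 1.0, 0.0]
ft_force: [0.4, 0.6, 1.6]
opening: 0.002
time_s: 6.35
position: [0.5347, -0.1141, 0.0869]
orientation: [0.0, -0.001, 1.0, 0.0]
ft_force: [0.0, 2.1, 1.7]
opening: 0.0
```

```bash
for i in 1 2 3; do python3 -m jog '[0,0,0,0.05,0,0,0,0,0.05,0]';done
```

```text
time_s: 6.55
position: [0.5347, -0.1142, 0.0852]
orientation: [-0.0, -0.001, 1.0, 0.0]
ft_force: [-0.6, 1.3, 1.1]
opening: 0.001
time_s: 6.75
position: [0.5347, -0.1143, 0.0837]
orientation: [0.0, -0.001, 1.0, 0.0]
ft_force: [-0.3, 0.8, 1.4]
opening: -0.002
time_s: 6.95
position: [0.5348, -0.1143, 0.0822]
orientation: [0.0, -0.001, 1.0, -0.0]
ft_force: [0.5, 0.2, 1.0]
opening: -0.005
```

Lid 3 rocks: it has gone down 7 mm under 1–2 N. I'll push it down to its stop.

```bash
python3 -m jog '[0,0,0,0.1,0,0,0,0,0.2,0,0,0,0,0.3,0,0,0,0,0.4,0,0,0,0,0.4,0]'; for i in 1 2 3 4; do python3 -m jog '[0,0,0,0.05,0,0,0,0,0.05,0]';done
```

```text
time_s: 7.45
position: [0.5343, -0.1141, 0.0697]
orientation: [-0.001, -0.001, 1.0, 0.0]
ft_force: [-0.2, -0.9, -0.9]
opening: 0.001
time_s: 7.65
position: [0.5345, -0.1142, 0.0686]
orientation: [-0.0, -0.001, 1.0, 0.0]
ft_force: [0.3, -0.3, -0.2]
opening: -0.002
time_s: 7.85
position: [0.5346, -0.1142, 0.0673]
orientation: [-0.0, -0.001, 1.0, 0.0]
ft_force: [-0.3, 0.1, 0.5]
opening: 0.003
time_s: 8.05
position: [0.5346, -0.1142, 0.0657]
orientation: [-0.0, -0.001, 1.0, 0.0]
ft_force: [0.1, -0.5, 0.6]
opening: -0.002
time_s: 8.25
position: [0.5346, -0.1142, 0.0642]
orientation: [-0.0, -0.001, 1.0, 0.0]
ft_force: [-0.7, -0.1, 0.4]
opening: -0.001
```

```bash
for i in 1 2 3 4; do python3 -m jog '[0,0,0,0.05,0,0,0,0,0.05,0]' | grep -E "pos|force";done
```

```text
position: [0.5346, -0.1142, 0.0627]
ft_force: [-0.4, 0.4, 1.1]
position: [0.5346, -0.1142, 0.0614]
ft_force: [-2.3, -0.3, 4.2]
position: [0.5346, -0.1143, 0.0609]
ft_force: [-6.0, 1.3, 18.2]
position: [0.5347, -0.1143, 0.0606]
ft_force: [-9.8, 2.0, 32.4]
```

```bash
python3 - <<'E'
from h import *
p,d=bot.get_image("side");w,_=bot.get_image("wrist")
cv2.imwrite("pics/b.png",cv2.resize(np.hstack([cv2.resize(p[110:260,220:420],(512,384)),w])[:,:,::-1],(800,300)))
E
```

```text
(no output)
```

View pics/b.png

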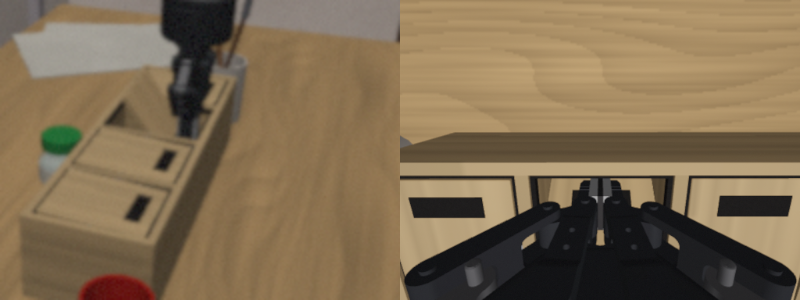

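The side crop shows lid 3 tilted up at the back, around (150,110), with the fingers pressed into the chest, and the force says it is on the stop. Next: retract straight up, move clear and check the angle.

```bash
python3 -m jog '[0,0,0,-1,0,0,0,0,-2.5,0,0,0,0,-4,0,0,0,0,-5,0,0,1.5,0,-5,0,0,3,2,-5,0,0,3,4,-5,0,0,3,6,-5,0,0,3,8,-5,0,0,3,10,-5,0,0,3,11,-5,0,0,3,11,-5,0]'; python3 - <<'E'
from h import *
p,d=bot.get_image("top")
c=bot.camera_info("top");K=np.array(c["intrinsics"]);T=np.array(c["T"])
v,u=np.mgrid[:384,:512];X=(np.linalg.inv(K)@np.stack([u.ravel(),v.ravel(),np.ones(u.size)]))*d.ravel()
W=(T[:3,:3]@X+T[:3,3:]).T
m=(abs(W[:,1]+.114)<.03)&(abs(W[:,0]-.567)<.027);Q=W[m]
f=np.polyfit(Q[:,0],Q[:,2],1);print("tilt",np.arctan(f[0]),len(Q),np.std(Q[:,2]-np.polyval(f,Q[:,0])))
for y in(.074,-.02,-.208):
    m=(abs(W[:,1]-y)<.03)&(abs(W[:,0]-.567)<.045);print(y,np.arctan(np.polyfit(W[m][:,0],W[m][:,2],1)[0]))
for q in("jar","cup","brush_pot"):
    for r in bot.place_of("top",q)[:1]:print(q,np.round(r["pixel"]),pt("top",r["pixel"],d))
s=bot.sense();print(s["time_s"],s["position"])
cv2.imwrite("pics/c.png",cv2.resize(p[:,:,::-1],(800,600)))
E
```

```text
time_s: 10.35
position: [0.4438, 0.2182, 0.2084]
orientation: [0.0, -0.001, 1.0, 0.0]
ft_force: [1.0, -0.7, -0.7]
opening: 0.001
tilt 0.8956631108202168 962 0.00200350070268304
0.074 0.0389271912953505
-0.02 0.039787498312874765
-0.208 -0.0021497156757664527
jar [307. 169.] [ 0.66073877 -0.07621442  0.06198156]
cup [184. 238.] [0.51985669 0.18536152 0.00561063]
brush_pot [422. 230.] [ 0.53707884 -0.32904026  0.00898296]
10.55 [0.44389054 0.21620666 0.20802984]
```

View pics/c.png

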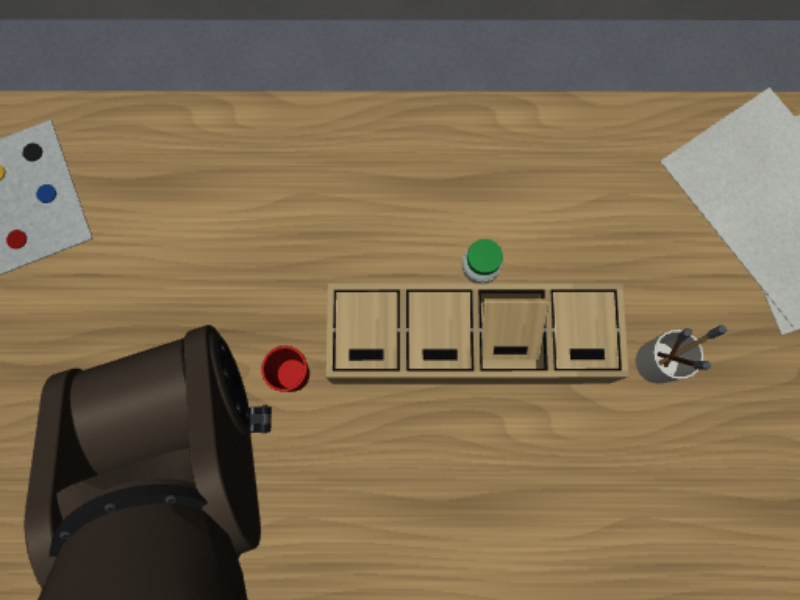

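The top view shows lid 3 at (512,330) tilted to about 0.896 rad, which is its stop. The jar, cup and pot are upright in their places, and the arm is clear.

```bash
python3 -c "
from workcell import bot
print(bot.hand_in())"
```

```text
the job is handed in; nothing more can be done
None
```

Lid 3, the third from the robot's left, was the free one. It is now fully open, and I handed the job in at about 10.6 s of the 42 s.

- **Search:** I pressed the pads in order with the shut fingertips. Lid 1 went solid after 1–2 mm, with a peak of about 37 N vertical (38 N in all). That was firmer than "gently" and close to the 40 N limit for the arm and gripper body. Lid 2 also went solid, at about 26 N. Lid 3 gave way under 1–2 N. I did not need to press lid 4.
- **Opening:** I pushed lid 3 down until it met its stop, with about 32 N at the end, then withdrew straight up and moved the arm clear.
- **Last checks:** Depth from the top camera gave lid 3 a tilt of 0.896 rad, against a stop at 0.9. Lids 1 and 2 stayed about 0.04 rad down from the test presses, and lid 4 was level.
- **Other objects:** The jar, cup and brush pot were still standing. Their measured positions matched the first ones to within about 5 mm, which is about the error of the detections. Nothing was touching the robot, and no check failed or disagreed.

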